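Flip a circuit board over on to the service pad

ROBOT

A 6-joint arm with a two-finger parallel gripper is mounted at the origin on the work surface. World frame = base frame: x ahead of the robot, y to its left, z up, the work surface at z = 0. Lengths are in mm, angles in rad, forces in N, time in s.
With the tool pointing down it reaches from about 400 to 825 mm from the base axis. Payload 7 kg.
Tool frame: the origin (TCP) lies on the front face of the gripper's body, between the roots of the fingers; the fingertips stand 66 mm ahead of it and the grasp point (between the pads) lies 47 mm ahead of it; z points along the fingers, x is the direction in which the jaws open and shut, and the axes are right-handed (so a half turn about z gives the same grasp; the last joint's range is limited). The gripper opens to 88 mm and grips with 3 to 60 N. Pads are 19 mm wide; open, the fingers measure 130 mm over their backs; the gripper's body (78 mm by 193 mm) begins 47 mm behind the grasp point.
Start: joints at [1.435, 0.359, 0.012, 0, -1.224, -0.288], TCP at [277.584, 615.258, 292.161] pointing down, gripper open.
Joint ranges: [-3.07, 3.07], [-1.43, 2.12], [-1.02, 1.25], [-3.03, 1.67], [-3.05, -0], [-3.03, 3.03]. Speed limits (rad/s): [2.39, 2.39, 3.01, 3.14, 3.14, 3.14].

INTERFACE

Orientations are given as a 3x3 rotation matrix whose columns are the frame's x, y, z axes.
In Python, from rig import sensors, get_image, camera_params, hand_in, finder gives the robot as it stands.
- The arm moves only by the tool send_rows, never from a script. Its argument "targets" is text: rows parted by semicolons, each of 7 numbers parted by spaces: the shift along the world's x, y, z in mm, then the turn, a rotation vector about the world's x, y, z in degrees, then the opening, from 0 (shut) to 1 (fully open). In form: x y z ax ay az claw; .... A call has 1 to 5 rows; each row shifts and turns the pose as measured when the row begins; what a row does not reach is not made up. A row lasts 1/10 s, in which the tool goes at most 50 mm and 8.59 degrees, less where a joint would pass 70% of its speed; a pose out of reach is approached as far as the arm can. A call is refused whole if a number of a shift passes 50 or a number of a turn 8.59, either way. A call with a gripper value outside its range is refused whole. The fingers move at their own pace and stop on an object; "newtons" is the grip in N (left out, the last holds). Time passes only in rows, so rows that do not move let the fingers close. It gives the time, the measured TCP pose, the force and the opening at its end, in the units of the state.
- sensors.get_obs(): the state, without advancing time (a new reading comes with each control period).
- get_image(name): name is "scene" or "top" or "wrist"; returns the picture (384x512x3 uint8, blue, green, red); there is no depth.
- camera_params(name): a dict with "fovy" (degrees; the focal length in pixels is half the picture's height over the tangent of half this angle, whatever the lens; pixels are square), "cx", "cy" (the principal point, pixels), "dist_coeffs" ([k1, k2, p1, p2, k3] as OpenCV has them; the pictures are not rectified), "xyz" and "attitude" of the camera in the world. Camera axes: x right, y down, z forward; pixel columns grow to the right and rows downward; lengths in mm; the calibration is good to about 2 mm. A picture is of the moment at which its call begins: read the wrist's pose just before it. camera_params takes no time and is no camera call; for the wrist camera it gives the pose at the moment of the call.
- hand_in(): hands the job in, once; it reports no verdict.
Trained networks look in the newest picture that a camera, given by its name, has taken for a name from the list of things; names that differ only in an ending like _2 or _b are one class to them, and where a whole thing is asked for, a point or a joint stands for the part that bears it (a point fixed in the world has none). Each returns a list of dicts, best first, with "conf" (0 to 1); they miss things now and then, are a little off and sometimes report something else, mostly with a low value. They report only what shows in the picture. A call takes as long as a camera call. They do not tell look-alikes from the thing itself.
- finder.boxes_of(camera, label): "rect" ([left, top, right, bottom] in pixels, round what is visible of it).
The state is a dict: "t": time; "joints": joint angles; "qd": joint speeds; "tau": joint torques, N m; "eef_pos": TCP position; "eef_rot": TCP orientation; "contact_force": force on the tool from outside, world axes, zero at the start; "torque": the same for the moment, N m; "finger_gap": finger opening in mm.
Only numpy, scipy, OpenCV 4.12 (cv2) and the standard library are available. Lean on these libraries where they do the work, as an engineer would, in place of code of your own. Each camera call takes 0.05 s, during which the arm holds its last target. There are 200 camera calls.

TASK

The small green circuit board lies components-down on the table. Without gripping or lifting it, push it with the fingertips against the near edge of the blue service pad until it tips up on edge there, and topple it over on to the pad so that the components face up. Then push it farther on until it lies flat and wholly on the pad, its edge flush with the pad's near edge or beyond; leave the pedal, the power adapter and the jar where they are.

Things in the scene. Friction and masses are not known exactly. Their poses are not given: they have to be found in the camera images.
- pad: Fixed blue service pad with a black rubber top, a slab 160 mm (its x) by 340 mm (its y) by 14 mm high, screwed down on the table. Origin: centre of its underside, at table height. x points away from the robot, give or take its yaw; the near edge is the upright face at x = -80 mm in its frame; y runs along it, z is up.
- board: Loose green circuit board, about 60 g: a sheet 70 (x) by 90 (y) by 3 mm, blocks 8 mm high on one face, 7 mm or more in from the edges. Starts blocks down on the table before the pad's near edge, its sheet 8 to 11 mm up. Origin: middle of the plane of the blocks' feet. z points from blocks to bare face: up at first, down once flipped. x points roughly at the pad at first.
- board_centre (a point): Centre of the board's sheet (mid-thickness), 9.5 mm from the board's origin along its z. The board is light and not slippery: fingertips pressing one long (90 mm) edge towards the pad drag that edge up as they rise, and the board then pivots on the opposite edge at the pad's face; once past upright it falls over on to the pad by itself, that lower edge overhanging the pad a little.
- corner_fl (a point): Corner of the board's sheet at its mid-thickness, board frame (+35, +45, 9.5) mm.
- corner_fr (a point): Corner of the board's sheet at its mid-thickness, board frame (+35, -45, 9.5) mm.
- corner_nl (a point): Corner of the board's sheet at its mid-thickness, board frame (-35, +45, 9.5) mm.
- corner_nr (a point): Corner of the board's sheet at its mid-thickness, board frame (-35, -45, 9.5) mm.
- pedal: Loose red effects pedal, 100 x 60 x 36 mm with knobs up to 50 mm high. Bystander. Origin: centre of its underside.
- adapter: Loose black power adapter, 70 x 50 x 32 mm, with a stub out of one end. Bystander. Origin: centre of its underside.
- jar: Small clear jar with a yellow cap, 48 mm across, 55 mm high. Bystander standing upright on the far part of the pad. Origin: centre of its underside.
There are look-alikes about, which are no part of the job. Leave any orange or yellow look-alike of the board alone.

How it is judged:
By the outcome, as a careful person would: the job done as asked, in the order asked, and still so for the second after the job is handed in, with the robot touching nothing.
It also fails if it takes over 43 s, if anything falls off the work surface, if the arm or the gripper's body presses on something with over 40 N, if the wrist force passes 120 N, or if a joint passes its speed limit or range.

## Working session

There is one attempt and no reset: what is moved stays moved. The work goes in short steps, Python scripts to look and compute and a tool call to move; the robot and the scene stay as the last step left them, time stands still between calls to the robot, and variables do not carry over. Pictures are saved under pics/ and viewed, about 8 in all and at most 12, crops included, and the job is handed in when it is done.

Besides the shell and the picture viewer there is one more tool, called after "Emit:" as a command line: name --argument value ..., lists and objects as JSON in quotes. send_rows: Moves the arm, as the interface text tells. Its arguments: {"type":"object","properties":{"targets":{"type":"string"},"newtons":{"type":"number"}},"required":["targets"]}

```bash
mkdir -p pics; ls
cat > h.py <<'E'
import numpy as np, cv2
from rig import sensors,get_image,camera_params,hand_in,finder
def K(p):
    f=192/np.tan(np.radians(p["fovy"])/2); return np.array([[f,0,p["cx"]],[0,f,p["cy"]],[0,0,1.]])
def ray(p,uv,z):
    n=cv2.undistortPoints(np.array(uv,float).reshape(-1,1,2),K(p),np.array(p["dist_coeffs"],float)).reshape(-1,2)
    d=np.c_[n,np.ones(len(n))]@np.array(p["attitude"]).T; o=np.array(p["xyz"],float)
    return o+d*((z-o[2])/d[:,2])[:,None]
def proj(p,X):
    R=np.array(p["attitude"]).T
    return cv2.projectPoints(np.array(X,float).reshape(-1,1,3),cv2.Rodrigues(R)[0],-R@np.array(p["xyz"],float),K(p),np.array(p["dist_coeffs"],float))[0].reshape(-1,2)
E
python3 - <<'E'
from h import *
np.set_printoptions(precision=1,suppress=True)
a=get_image("top"); 
for l in["board","pad","pedal","adapter","jar"]: print(l,[(round(d["conf"],2),np.round(d["rect"])) for d in finder.boxes_of("top",l)[:4]])
b=get_image("scene")
print(camera_params("top")); print(camera_params("scene")["xyz"])
cv2.imwrite("pics/a.png",cv2.resize(a,(800,600))); cv2.imwrite("pics/b.png",b); cv2.imwrite("pics/top0.png",a)
print(sensors.get_obs()["eef_rot"])
E
```

```text
pics
board [(0.95, array([223., 266., 259., 297.])), (0.72, array([310., 197., 346., 234.])), (0.71, array([356., 229., 391., 265.])), (0.7, array([246., 210., 283., 252.]))]
pad [(0.81, array([258., 133., 381., 191.]))]
pedal [(0.77, array([223., 151., 248., 185.]))]
adapter [(0.74, array([397., 174., 423., 209.])), (0.39, array([310., 196., 349., 226.]))]
jar [(0.71, array([319., 130., 338., 150.])), (0.36, array([310., 198., 350., 227.]))]
{'fovy': 54.037362171740206, 'cx': 257.95319460352573, 'cy': 198.43168070966163, 'dist_coeffs': array([-0.1,  0. ,  0. ,  0. ,  0. ]), 'xyz': array([ 373.5,   66.4, 1054.8]), 'attitude': array([[-0. , -1. ,  0.2],
       [-1. ,  0. ,  0. ],
       [-0. , -0.2, -1. ]])}
[1027.3  -83.   736.7]
[[-0.4 -0.9 -0. ]
 [-0.9  0.4 -0. ]
 [ 0.  -0.  -1. ]]
```

View pics/a.png

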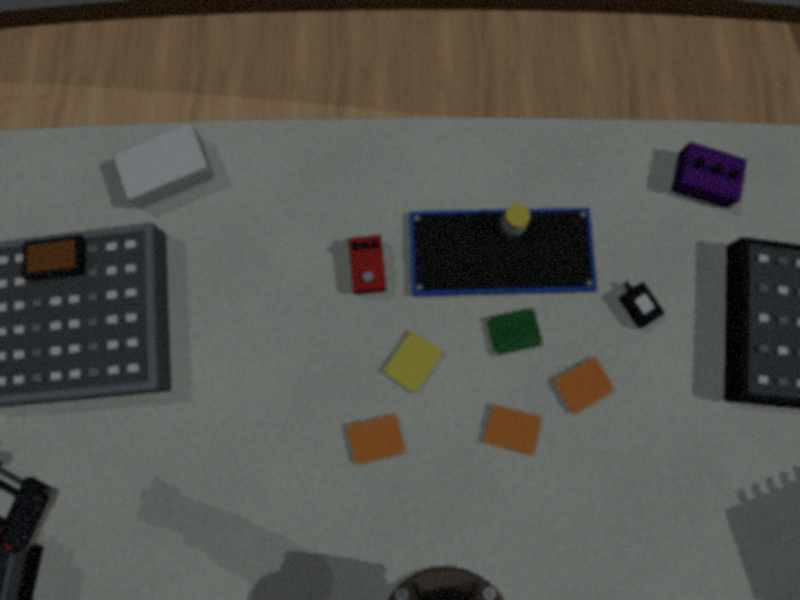

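View pics/b.png

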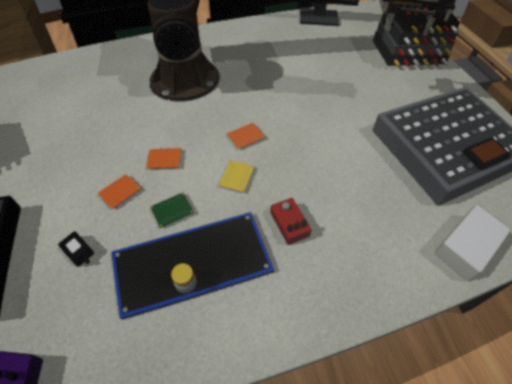

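The top view (800x600 scale) shows the green board at (514,331). Candidates that could be taken for it are the oranges at (375,438), (512,429) and (583,384), and the yellow at (413,361). The pad runs (410-596, 208-295), the jar is at (516,218), the pedal at (367,265) and the adapter at (641,304). I choose the green one.

Run:
```python
from h import *
np.set_printoptions(precision=1,suppress=True)
a=cv2.imread("pics/top0.png"); p=camera_params("top"); hsv=cv2.cvtColor(a,cv2.COLOR_BGR2HSV)
def seg(lo,hi,roi):
    m=cv2.inRange(hsv,lo,hi); k=np.zeros_like(m); x0,y0,x1,y1=roi; k[y0:y1,x0:x1]=255
    return np.argwhere(m&k)[:,::-1].astype(np.float32)
g=seg((45,100,30),(85,255,255),(295,185,360,235))
X=ray(p,g,11)[:,:2].astype(np.float32); r=cv2.minAreaRect(X); print("board",len(g),r,cv2.boxPoints(r))
b=seg((105,120,40),(130,255,255),(250,120,390,200))
X=ray(p,b,14)[:,:2].astype(np.float32); r=cv2.minAreaRect(X); print("pad",len(b),r,cv2.boxPoints(r))
for n,uv,z in[("jar",(330.5,139),55),("pedal",(235.5,169),36),("adapter",(410,194),32)]: print(n,ray(p,[uv],z))
c=a[120:250,215:435]; cv2.imwrite("pics/c.png",cv2.convertScaleAbs(cv2.resize(c,None,fx=3.6,fy=3.6,interpolation=cv2.INTER_CUBIC),alpha=1.6))
```

```text
board 672 ((523.9403076171875, -131.50534057617188), (64.51239013671875, 85.41039276123047), 12.256875991821289) [[ 483.4  -96.6]
 [ 501.5 -180.1]
 [ 564.5 -166.4]
 [ 546.4  -82.9]]
pad 888 ((672.6988525390625, -115.39215087890625), (158.1825714111328, 338.12158203125), 1.1563878059387207) [[ 590.2   52. ]
 [ 597.  -286. ]
 [ 755.2 -282.8]
 [ 748.4   55.2]]
jar [[ 722.1 -136.9   55. ]]
pedal [[641.9 129.   36. ]]
adapter [[ 568.7 -360.7   32. ]]
```

View pics/c.png

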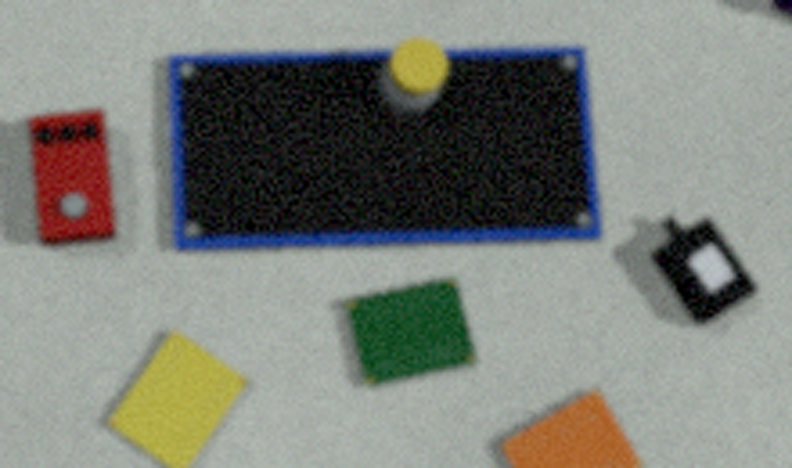

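The close crop confirms it: green board at crop (410,332), bare face up and long edge facing the pad. I'm setting out now.

Emit:
send_rows --targets "10 -48 0 0 0 1.6 0.4;10 -48 0 0 0 1.6 0.4;10 -48 0 0 0 1.6 0.4;10 -48 0 0 0 1.6 0.4;10 -48 0 0 0 1.6 0.4"

```text
t: 0.85
eef_pos: [326.6, 373.3, 288.1]
eef_rot: [[-0.271, -0.963, 0.0], [-0.963, 0.271, -0.004], [0.003, -0.001, -1.0]]
contact_force: [0.3, -0.2, 0.3]
finger_gap: 53.4
```

Emit:
send_rows --targets "10 -48 0 0 0 1.6 0.4;10 -48 0 0 0 1.6 0.4;10 -48 0 0 0 1.6 0.4;10 -48 0 0 0 1.6 0.4;10 -48 0 0 0 1.6 0.4"

```text
t: 1.35
eef_pos: [375.1, 128.2, 289.5]
eef_rot: [[-0.125, -0.992, 0.004], [-0.992, 0.125, 0.0], [-0.001, -0.004, -1.0]]
contact_force: [1.0, 0.6, 0.4]
finger_gap: 35.2
```

Emit:
send_rows --targets "10 -48 -10 0 0 1.6 0.4;10 -48 -10 0 0 1.6 0.4;10 -48 -10 0 0 1.6 0.4;10 -48 -10 0 0 1.6 0.4;0 0 0 0 0 0 0.4"

```text
t: 1.85
eef_pos: [413.4, -69.7, 252.3]
eef_rot: [[-0.011, -1.0, 0.011], [-1.0, 0.011, 0.006], [-0.006, -0.011, -1.0]]
contact_force: [-0.7, 0.4, -0.1]
finger_gap: 34.7
```

Emit:
send_rows --targets "10 -30 -40 0 0 0.9 0.4;15 -31 -40 0 0 0.9 0.4;0 0 -40 0 0 0 0.4;0 0 0 0 0 0 0.4"

```text
t: 2.25
eef_pos: [439.3, -131.0, 136.4]
eef_rot: [[0.016, -1.0, 0.02], [-1.0, -0.016, 0.007], [-0.007, -0.02, -1.0]]
contact_force: [-0.3, -1.0, 0.1]
finger_gap: 35.2
```

Run:
```python
from h import *
np.set_printoptions(precision=2,suppress=True)
a=get_image("wrist"); p=camera_params("wrist"); b=get_image("scene")
print(p["xyz"],p["attitude"]); o=sensors.get_obs(); print(o["eef_pos"],o["finger_gap"])
cv2.imwrite("pics/w1.png",cv2.convertScaleAbs(np.hstack([a,b[130:330,60:310].repeat(2,0).repeat(2,1)[:384]])[:, :1012],alpha=1.5)); 
im=cv2.imread("pics/w1.png"); cv2.imwrite("pics/w1.png",cv2.resize(im,(800,304)))
```

```text
[ 522.34 -129.13  233.19] [[ 0.02 -0.96 -0.28]
 [-1.   -0.02  0.  ]
 [-0.01  0.28 -0.96]]
[ 442.52 -130.21  140.85] 34.813711921580776
```

View pics/w1.png

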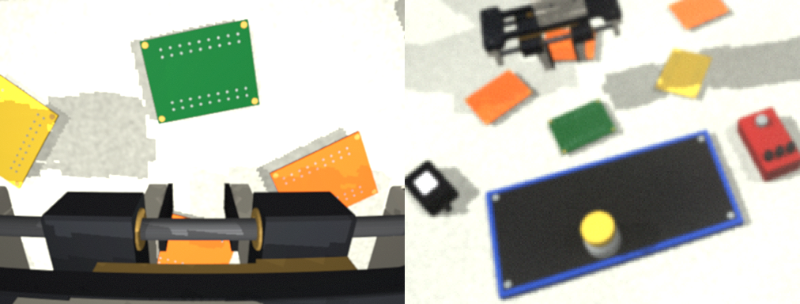

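The wrist view (left) shows the green board with corners at (145,43), (245,24), (258,102) and (161,121), bare face up. The fingers sit behind it and the oranges are off to the side. Next I refine its pose.

Run:
```python
from h import *
p=camera_params("wrist"); a=get_image("wrist"); h=cv2.cvtColor(a,cv2.COLOR_BGR2HSV)
m=cv2.inRange(h,(45,100,30),(85,255,255)); n,l,s,c=cv2.connectedComponentsWithStats(m); i=1+np.argmax(s[1:,4])
g=np.argwhere(l==i)[:,::-1]; r=cv2.minAreaRect(ray(p,g,11)[:,:2].astype(np.float32)); print(r,cv2.boxPoints(r))
print(sensors.get_obs()["eef_pos"])
```

```text
((524.32080078125, -129.79673767089844), (68.62110137939453, 88.35726928710938), 11.842090606689453) [[ 481.67438  -93.59941]
 [ 499.80658 -180.07616]
 [ 566.9672  -165.99406]
 [ 548.835    -79.51732]]
[ 443.29623079 -129.84159057  141.92995448]
```

Emit:
send_rows --targets "0 -2 -40 0 0 0 0.4;0 -1 -30 0 0 0 0.4;0 0 -1 0 0 0 0.4;15 0 0 0 0 0 0.4;0 0 0 0 0 0 0.4"

```text
t: 2.9
eef_pos: [467.9, -128.4, 82.7]
eef_rot: [[0.029, -0.998, 0.052], [-1.0, -0.029, 0.009], [-0.007, -0.052, -0.999]]
contact_force: [0.1, -0.5, 0.4]
finger_gap: 34.9
```

Emit:
send_rows --targets "-14 -4 0 0 2 0 0.4;0 0 -11 0 1 0 0.4;0 0 0 0 0 0 0.4"

```text
t: 3.2
eef_pos: [456.7, -130.7, 77.6]
eef_rot: [[0.032, -0.999, 0.008], [-0.999, -0.032, 0.01], [-0.01, -0.008, -1.0]]
contact_force: [0.2, 0.0, -0.4]
finger_gap: 34.8
```

Emit:
send_rows --targets "0 -2 -6 0 0 0 0.4;0 0 -1 0 0 0 0.4;0 0 0 0 0 0 0.4"

```text
t: 3.5
eef_pos: [457.8, -132.4, 71.4]
eef_rot: [[0.033, -0.999, 0.011], [-0.999, -0.033, 0.01], [-0.01, -0.012, -1.0]]
contact_force: [0.8, 0.1, 0.4]
finger_gap: 35.0
```

Emit:
send_rows --targets "10 0 0 0 0 0 0.4;9 0 0 0 0 0 0.4;9 0 0 0 0 0 0.4;9 0 0 0 0 0 0.4;0 0 0 0 0 0 0.4"

```text
t: 4.0
eef_pos: [498.7, -132.4, 71.3]
eef_rot: [[0.033, -0.999, 0.011], [-0.999, -0.033, 0.01], [-0.009, -0.012, -1.0]]
contact_force: [0.1, 0.6, 0.4]
finger_gap: 34.8
```

```bash
cat > b.py <<'E'
from h import *
p=camera_params("wrist"); a=get_image("wrist"); h=cv2.cvtColor(a,cv2.COLOR_BGR2HSV)
m=cv2.inRange(h,(45,100,30),(85,255,255)); n,l,s,c=cv2.connectedComponentsWithStats(m); i=1+np.argmax(s[1:,4])
g=np.argwhere(l==i)[:,::-1]; r=cv2.minAreaRect(ray(p,g,11)[:,:2].astype(np.float32)); print(r,cv2.boxPoints(r))
m=cv2.inRange(h,(105,120,40),(130,255,255)); n,l,s,c=cv2.connectedComponentsWithStats(m); i=1+np.argmax(s[1:,4])
P=ray(p,np.argwhere(l==i)[:,::-1],14)[:,:2]
for y in range(-190,-70,20):
    q=P[abs(P[:,1]-y)<3]
    if len(q): print(y,q[:,0].min(),q[:,0].max())
o=sensors.get_obs(); print(o["eef_pos"],o["contact_force"],o["t"])
cv2.imwrite("pics/last.png",cv2.convertScaleAbs(a,alpha=1.2))
E
python3 b.py
```

```text
((546.6881713867188, -135.4786834716797), (69.28893280029297, 88.63909149169922), 1.8684145212173462) [[ 510.61713   -92.312256]
 [ 513.50714  -180.90422 ]
 [ 582.7592   -178.64511 ]
 [ 579.8692    -90.05315 ]]
-190 595.5744026084777 604.000320173106
-170 594.9944968228241 603.5592943086862
-150 594.953789328993 603.1659066769131
-130 594.3394693412389 602.8027197129502
-110 594.1450877003873 602.2601125225857
-90 593.7806821397617 601.8890084347701
[ 497.98794792 -132.42923243   71.17423739] [ 0.38610671 -0.47891426  0.40970903] 4.05
```

Emit:
send_rows --targets "6 -1 -2 0 0 0 0.4;5 -1 0 0 0 0 0.4;2 0 0 0 0 0 0.4;2 0 0 0 0 0 0.4"

```text
t: 4.45
eef_pos: [512.2, -134.8, 68.5]
eef_rot: [[0.032, -0.999, 0.007], [-0.999, -0.032, 0.01], [-0.01, -0.008, -1.0]]
contact_force: [-6.3, 1.2, 4.2]
finger_gap: 35.2
```

Emit:
send_rows --targets "2 0 1 0 0 0 0.4;2 0 4 0 0 0 0.4;2 0 4 0 0 0 0.4"

```text
t: 4.75
eef_pos: [513.2, -134.7, 75.7]
eef_rot: [[0.03, -1.0, -0.003], [-1.0, -0.03, 0.01], [-0.011, 0.003, -1.0]]
contact_force: [-4.5, 2.0, 0.2]
finger_gap: 34.8
```

```bash
python3 b.py
```

```text
((558.1486206054688, -137.4652099609375), (72.91267395019531, 91.89720153808594), 1.3501417636871338) [[ 520.61975   -92.38836 ]
 [ 522.78503  -184.26006 ]
 [ 595.6775   -182.54205 ]
 [ 593.5122    -90.670364]]
-190 596.6097949058941 604.082299861425
-170 595.7418702411306 603.5757993689
-150 595.4570759324382 603.2095072557761
-130 594.8453987574588 602.568521002242
-110 594.350828611239 602.0543981021829
-90 594.4352275188932 601.6895575755876
[ 513.36773146 -134.64667427   76.23190662] [-5.403165    2.17438413  1.7352127 ] 4.8
```

View pics/last.png

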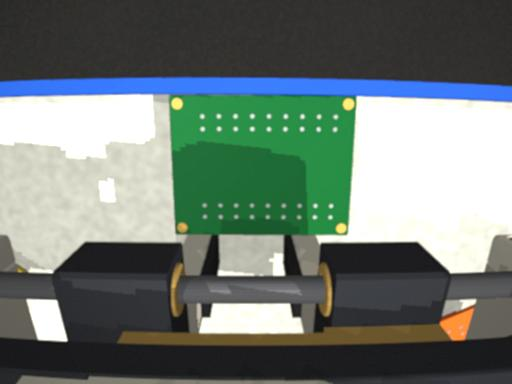

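The wrist picture shows the board (172-355, 95-235) square against the pad's blue edge, with both fingers on its near edge and that edge starting to rise. I'll keep following the arc.

Emit:
send_rows --targets "3 0 5 0 0 0 0.4;3 0 5 0 0 0 0.4;3 0 5 0 0 0 0.4"

```text
t: 5.1
eef_pos: [516.8, -134.6, 90.2]
eef_rot: [[0.027, -1.0, -0.014], [-1.0, -0.027, 0.011], [-0.012, 0.014, -1.0]]
contact_force: [-4.2, 2.4, -0.2]
finger_gap: 35.3
```

```bash
python3 b.py
```

```text
((556.3016967773438, -138.03564453125), (76.47077178955078, 99.03643798828125), 1.2339394092559814) [[ 517.00885   -89.3523  ]
 [ 519.14154  -188.36575 ]
 [ 595.59454  -186.719   ]
 [ 593.46185   -87.705536]]
-190 596.5847562687551 604.0176053055629
-170 595.8675454566983 603.751462086415
-150 595.5250328509734 603.0244237257087
-130 594.9627549444949 602.8802092117189
-110 594.5004245511324 602.430539379357
-90 594.6356764403452 602.0832731119852
[ 517.183616   -134.5766418    90.94355948] [-6.59792311  2.44646092  2.77012691] 5.15
```

Emit:
send_rows --targets "4 0 5 0 0 0 0.4;5 0 5 0 0 0 0.4;5 0 5 0 0 0 0.4"

```text
t: 5.45
eef_pos: [527.2, -134.6, 106.0]
eef_rot: [[0.026, -0.999, -0.022], [-1.0, -0.026, 0.012], [-0.012, 0.022, -1.0]]
contact_force: [-4.4, 0.4, 2.3]
finger_gap: 35.3
```

```bash
python3 b.py
```

```text
((557.6754760742188, -138.77561950683594), (73.19256591796875, 107.08258056640625), 1.4836173057556152) [[ 519.7052   -86.19979]
 [ 522.47766 -193.24649]
 [ 595.64575 -191.35144]
 [ 592.8733   -84.30475]]
-190 596.6440611698561 604.0068015344214
-170 595.9443071035441 603.7651556798986
-150 595.3097912580569 603.1406655655434
-130 595.3229482765455 603.0262569155753
-110 594.8455610358455 602.0936870765264
-90 594.5067499858499 601.7052949192928
[ 528.27582866 -134.61385964  106.99197784] [-6.06707461  0.63855546  6.97721651] 5.5
```

Run:
```python
from h import *
a=cv2.imread("pics/last.png"); b=get_image("scene"); o=sensors.get_obs(); print(o["eef_pos"],o["contact_force"])
c=cv2.resize(b[130:290,110:270],(384,384),interpolation=cv2.INTER_CUBIC); cv2.imwrite("pics/d.png",cv2.resize(np.hstack([a,cv2.convertScaleAbs(c,alpha=1.5)]),(800,343)))
```

```text
[ 527.87330549 -134.6284325   106.63129919] [-6.68078856  1.2903455   3.92931786]
```

View pics/d.png

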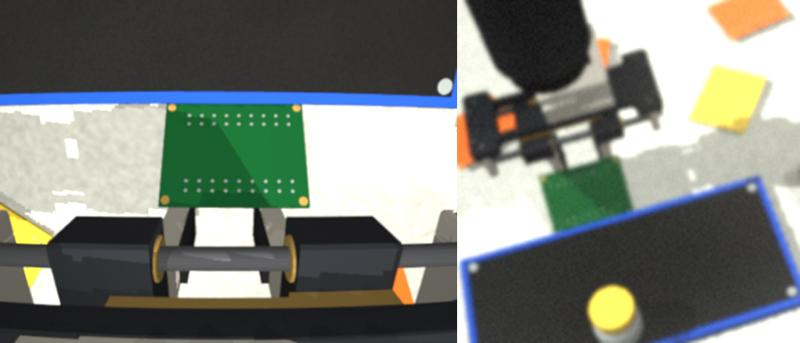

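Wrist view: board (165-303, 105-207) tilted about 35° with its far edge on the pad's face and the fingers at its near edge. The scene view agrees. I'll continue, putting more of the motion forward.

Emit:
send_rows --targets "6 0 3 0 0 0 0.4;6 0 3 0 0 0 0.4;6 0 3 0 0 0 0.4"

```text
t: 5.85
eef_pos: [540.4, -135.0, 116.8]
eef_rot: [[0.024, -0.999, -0.032], [-1.0, -0.025, 0.012], [-0.012, 0.032, -0.999]]
contact_force: [-9.2, 2.3, 9.9]
finger_gap: 34.9
```

```bash
cat >> b.py <<'E'
h2=o["eef_pos"]
b=get_image("scene"); c=cv2.resize(b[130:290,110:270],(384,384),interpolation=cv2.INTER_CUBIC); cv2.imwrite("pics/d.png",cv2.resize(np.hstack([cv2.convertScaleAbs(a,alpha=1.2),cv2.convertScaleAbs(c,alpha=1.5)]),(800,343)))
E
python3 b.py
```

```text
((560.5599975585938, -139.67611694335938), (66.91426086425781, 113.40545654296875), 1.5296458005905151) [[ 525.6012   -83.8867 ]
 [ 528.6284  -197.25175]
 [ 595.5188  -195.46553]
 [ 592.4916   -82.10048]]
-190 597.0938086705439 603.8798893068712
-170 595.8459909760287 603.7961945456591
-150 595.3633585101742 603.1929999623019
-130 595.3358157260949 602.6415789623699
-110 594.8598231824835 602.1712473433806
-90 595.0442052107436 601.7522453456655
[ 541.61373652 -135.02837995  117.63769036] [-8.87781105  3.21957698 14.20979674] 5.9
```

Emit:
send_rows --targets "6 0 4 0 0 0 0.4;6 0 3 0 0 0 0.4;6 0 3 0 0 0 0.4"

```text
t: 6.25
eef_pos: [561.1, -135.1, 129.7]
eef_rot: [[0.025, -0.999, -0.027], [-1.0, -0.026, 0.011], [-0.012, 0.027, -1.0]]
contact_force: [0.2, 0.5, -0.5]
finger_gap: 35.2
```

```bash
python3 b.py
```

```text
((568.7048950195312, -139.5889129638672), (50.24644470214844, 119.90099334716797), 1.1057246923446655) [[ 542.4295    -80.13439 ]
 [ 544.7432   -200.01306 ]
 [ 594.9803   -199.04343 ]
 [ 592.66656   -79.164764]]
-190 597.0075898374855 603.9188928657613
-170 595.6722379806941 603.8324379261194
-150 595.1831528106503 603.341797531407
-130 595.2095249880978 602.7673558064678
-110 594.6739680500185 602.2449905523139
-90 594.8458182684088 601.7540493478226
[ 562.57093585 -135.13969553  130.40219436] [1.54268981 0.07036115 0.69257842] 6.3
```

View pics/d.png

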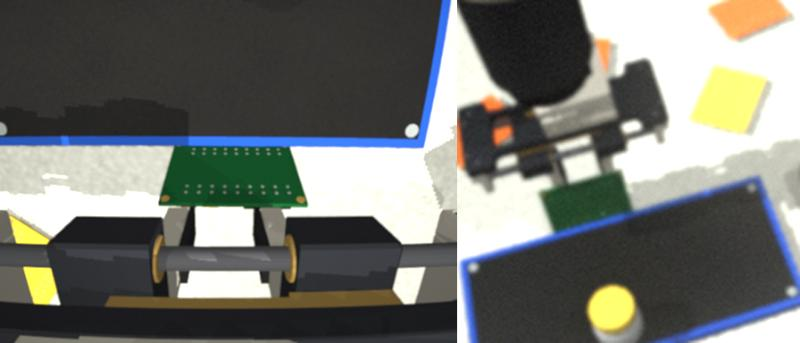

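Wrist view: the board is now about 65-70° up (163-305, 147-205), with the fingers behind its upper edge. I'll lower the tips a little for margin and push it past upright.

Emit:
send_rows --targets "3 0 -4 0 0 0 0.4;6 0 -4 0 0 0 0.4;6 0 -2 0 0 0 0.4"

```text
t: 6.65
eef_pos: [580.7, -135.4, 128.4]
eef_rot: [[0.03, -0.999, -0.018], [-1.0, -0.03, 0.008], [-0.008, 0.017, -1.0]]
contact_force: [-4.7, 6.5, 27.2]
finger_gap: 35.2
```

```bash
python3 b.py
```

```text
((579.4104614257812, -140.22271728515625), (28.581069946289062, 122.57585144042969), 0.9059434533119202) [[ 564.15265   -79.168396]
 [ 566.09076  -201.72894 ]
 [ 594.6683   -201.27704 ]
 [ 592.73016   -78.71649 ]]
-190 597.0888436338475 604.3084333580626
-170 595.8405665742695 603.7261371975353
-150 595.7881390431264 603.0652013205874
-130 595.1267280644632 603.0515343708546
-110 594.573029690346 602.4938663185446
-90 595.2804827964154 601.854992301715
[ 582.15227815 -135.35208705  128.52030947] [-2.29238249  6.48974802 30.51225772] 6.7
```

View pics/d.png

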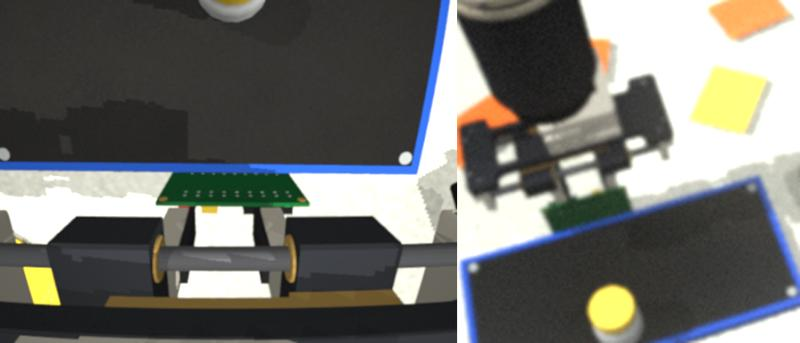

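Upward force of 30 N at near upright: the tips are resting on the component blocks just below the sheet's edge. Ease up a little, then push on over.

Emit:
send_rows --targets "0 0 2 0 0 0 0.4;5 0 1 0 0 0 0.4;6 0 0 0 0 0 0.4"

```text
t: 7.05
eef_pos: [595.0, -134.9, 132.9]
eef_rot: [[0.031, -0.999, -0.011], [-0.999, -0.032, 0.008], [-0.008, 0.011, -1.0]]
contact_force: [0.8, 1.3, 0.5]
finger_gap: 35.3
```

```bash
python3 b.py
```

```text
((585.7556762695312, -139.6745147705078), (15.352531433105469, 120.04922485351562), 1.1162786483764648) [[ 576.9115    -79.81084 ]
 [ 579.25024  -199.8373  ]
 [ 594.59985  -199.5382  ]
 [ 592.2611    -79.511734]]
-190 597.2106339578937 604.2021894420158
-170 595.9440357536312 603.5539093281551
-150 595.9074419294241 602.87649968017
-130 595.2322818552377 602.9605983494386
-110 594.538414090314 602.2661989074129
-90 595.3540157700113 602.2838685771807
[ 595.97402506 -134.96964734  132.69164063] [2.70786434 0.28533022 0.41272067] 7.1
```

Emit:
send_rows --targets "6 0 -2 0 0 0 0.4;6 0 -2 0 0 0 0.4;6 0 -2 0 0 0 0.4"

```text
t: 7.45
eef_pos: [613.5, -135.2, 124.2]
eef_rot: [[0.031, -0.999, -0.015], [-0.999, -0.031, 0.008], [-0.008, 0.015, -1.0]]
contact_force: [0.3, -0.4, -0.0]
finger_gap: 35.3
```

```bash
python3 b.py
```

```text
((603.0543823242188, -137.80792236328125), (71.35214233398438, 93.25373840332031), 0.6925997138023376) [[ 566.8173   -91.61571]
 [ 567.9445  -184.86263]
 [ 639.29144 -184.00014]
 [ 638.16425  -90.75322]]
-190 597.559160893843 603.9207689026076
[ 614.30011634 -135.20241355  123.72077554] [ 1.53031349  0.54812776 -0.17550728] 7.5
```

View pics/d.png

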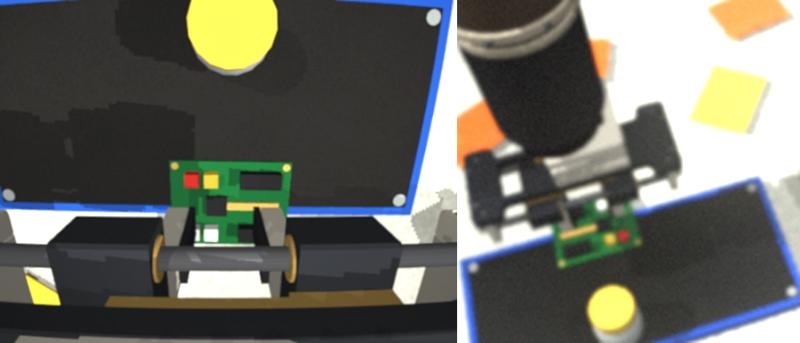

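The board has toppled on to the pad with its components up (wrist: 170-292, 162-242), overhanging the near edge. I'll retreat and come down in front of it.

Emit:
send_rows --targets "-25 0 5 0 0 0 0.4;-25 0 0 0 0 0 0.4;-20 0 0 0 0 0 0.4;-5 -2 -15 0 -1 0 0.4;0 0 0 0 0 0 0.4"

```text
t: 8.05
eef_pos: [536.1, -137.3, 112.6]
eef_rot: [[0.031, -1.0, 0.001], [-1.0, -0.031, 0.008], [-0.008, -0.001, -1.0]]
contact_force: [-0.6, -0.4, -0.1]
finger_gap: 35.5
```

```bash
sed -i 's/ray(p,g,11)/ray(p,g,17)/' b.py; python3 b.py
```

```text
((605.1561889648438, -137.79644775390625), (69.41596984863281, 90.57636260986328), 0.8354224562644958) [[ 569.79156   -93.019135]
 [ 571.11224  -183.58588 ]
 [ 640.5208   -182.57376 ]
 [ 639.20013   -92.00702 ]]
-190 596.6633302830949 603.9380844497523
[ 537.49884151 -137.27344982  113.78568745] [0.06829593 0.03955677 0.45583614] 8.1
```

View pics/d.png

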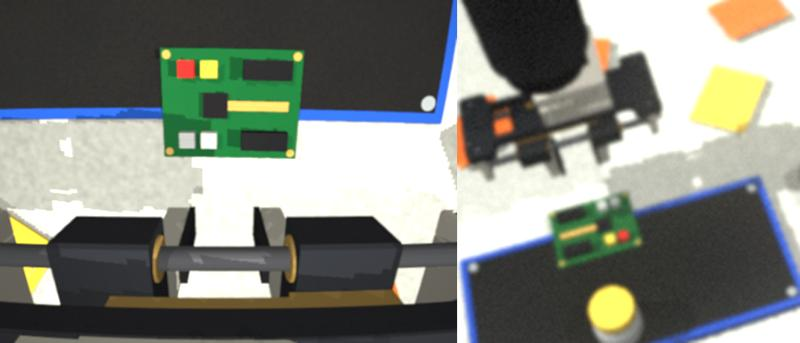

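View: the board (162-303, 48-158) lies components up with about 24 mm overhang, square to the pad. Now down and push.

Emit:
send_rows --targets "0 -1 -20 0 0 0 0.4;0 0 -18 0 0 0 0.4;0 0 -1 0 0 0 0.4;0 0 0 0 0 0 0.4"

```text
t: 8.55
eef_pos: [543.8, -138.0, 77.6]
eef_rot: [[0.033, -0.999, 0.009], [-0.999, -0.033, 0.006], [-0.006, -0.009, -1.0]]
contact_force: [-0.2, 1.0, 0.5]
finger_gap: 34.8
```

Emit:
send_rows --targets "0 0 -3 0 0 0 0.4;7 0 0 0 0 0 0.4;6 0 0 0 0 0 0.4;6 0 0 0 0 0 0.4;0 0 0 0 0 0 0.4"

```text
t: 9.05
eef_pos: [567.0, -137.9, 77.4]
eef_rot: [[0.034, -0.999, 0.013], [-0.999, -0.034, 0.006], [-0.006, -0.013, -1.0]]
contact_force: [-0.1, 0.1, -0.7]
finger_gap: 35.4
```

Emit:
send_rows --targets "5 0 0 0 0 0 0.4;5 0 0 0 0 0 0.4;2 0 0 0 0 0 0.4;0 0 0 0 0 0 0.4"

```text
t: 9.45
eef_pos: [579.9, -138.0, 77.4]
eef_rot: [[0.034, -0.999, 0.013], [-0.999, -0.034, 0.006], [-0.006, -0.013, -1.0]]
contact_force: [0.4, 0.3, 0.1]
finger_gap: 34.8
```

```bash
python3 b.py
```

```text
((627.726806640625, -137.26780700683594), (70.22077178955078, 90.22010803222656), 2.0740015506744385) [[ 591.00684   -93.457954]
 [ 594.272    -183.61897 ]
 [ 664.4468   -181.07767 ]
 [ 661.18164   -90.91664 ]]
-190 597.567512122155 604.0228988364998
[ 579.80603256 -137.93376867   77.40783397] [0.49026471 0.16476617 0.65480296] 9.5
```

Emit:
send_rows --targets "-6 0 0 0 0 -0.8 0.4;0 0 4 0 0 0 0.4;0 0 0 0 0 0 0.4"

```text
t: 9.85
eef_pos: [572.7, -137.9, 81.7]
eef_rot: [[0.019, -1.0, 0.013], [-1.0, -0.019, 0.006], [-0.006, -0.013, -1.0]]
contact_force: [0.9, -0.1, 0.1]
finger_gap: 35.2
```

Emit:
send_rows --targets "5 0 0 0 0 0 0.4;5 0 0 0 0 0 0.4;3 0 0 0 0 0 0.4;0 0 0 0 0 0 0.4"

```text
t: 10.25
eef_pos: [587.1, -137.9, 82.2]
eef_rot: [[0.019, -1.0, 0.013], [-1.0, -0.019, 0.006], [-0.006, -0.013, -1.0]]
contact_force: [0.5, 0.4, 1.0]
finger_gap: 34.7
```

```bash
python3 b.py
```

```text
((633.6954956054688, -137.78265380859375), (69.90026092529297, 90.21401977539062), 1.0636320114135742) [[ 597.91406  -93.33219]
 [ 599.58875 -183.53067]
 [ 669.4769  -182.23312]
 [ 667.80225  -92.03464]]
-190 597.1707977000544 603.8263890612697
-170 596.9238562337321 597.5436925081863
[ 586.85635404 -137.90726287   82.14055135] [ 0.46453771 -0.46797359  0.47655582] 10.3
```

Emit:
send_rows --targets "4 0 0 0 0 0 0.4;0 0 0 0 0 0 0.4;-15 0 0 0 0 0 0.4;-30 0 20 0 0 0 0.4;-30 0 40 0 0 0 0.4"

```text
t: 10.85
eef_pos: [514.3, -137.9, 137.5]
eef_rot: [[0.019, -1.0, 0.004], [-1.0, -0.019, 0.005], [-0.005, -0.004, -1.0]]
contact_force: [0.6, 0.2, 0.5]
finger_gap: 34.9
```

Emit:
send_rows --targets "-20 0 40 0 0 0 0.4;0 0 30 0 0 0 0.4;0 0 0 0 0 0 0.4"

```text
t: 11.15
eef_pos: [491.4, -138.2, 214.4]
eef_rot: [[0.019, -1.0, 0.01], [-1.0, -0.019, 0.005], [-0.005, -0.01, -1.0]]
contact_force: [0.6, -1.3, -0.7]
finger_gap: 35.2
```

```bash
python3 b.py
python3 - <<'E'
from h import *
t=get_image("top"); a=cv2.imread("pics/last.png"); c=cv2.resize(cv2.convertScaleAbs(t[110:260,210:430],alpha=1.6),(563,384))
print([ (l,np.round(finder.boxes_of("top",l)[0]["rect"])) for l in["pedal","adapter","jar"]])
cv2.imwrite("pics/e.png",cv2.resize(np.hstack([a,c]),(800,286)))
E
```

```text
((626.5369873046875, -137.95513916015625), (46.897850036621094, 91.21861267089844), 1.0405863523483276) [[ 602.2636    -92.779205]
 [ 603.9202   -183.98276 ]
 [ 650.81036  -183.13107 ]
 [ 649.15375   -91.92752 ]]
-190 596.2822878167153 603.882492729983
-170 595.7521583011086 602.499535380896
-150 595.3045521591512 602.0284747112948
-130 594.9374635969854 601.6431908185587
-110 594.6500466625873 601.3425223389547
-90 594.4425913247405 601.9518496809708
[ 490.41866868 -138.05272712  212.55644821] [ 0.06584611  0.18956885 -0.61893887] 11.2Traceback (most recent call last):
  File "<stdin>", line 3, in <module>
IndexError: list index out of range
```

Run:
```python
from h import *
t=get_image("top"); s=get_image("scene"); z0=cv2.imread("pics/b.png")
for l in["pedal","adapter","jar"]: print(l,[np.round(d["rect"]) for d in finder.boxes_of("scene",l)[:1]])
c=lambda i:cv2.convertScaleAbs(cv2.resize(i[140:330,50:320],(400,281)),alpha=1.5)
cv2.imwrite("pics/e.png",np.vstack([np.hstack([c(z0),c(s)]),cv2.resize(np.hstack([cv2.imread("pics/last.png"),cv2.convertScaleAbs(t,alpha=1.5)]),(800,300))]))
```

```text
pedal [array([266., 196., 315., 244.])]
adapter [array([ 60., 230.,  92., 268.])]
jar [array([172., 266., 194., 293.])]
```

View pics/e.png

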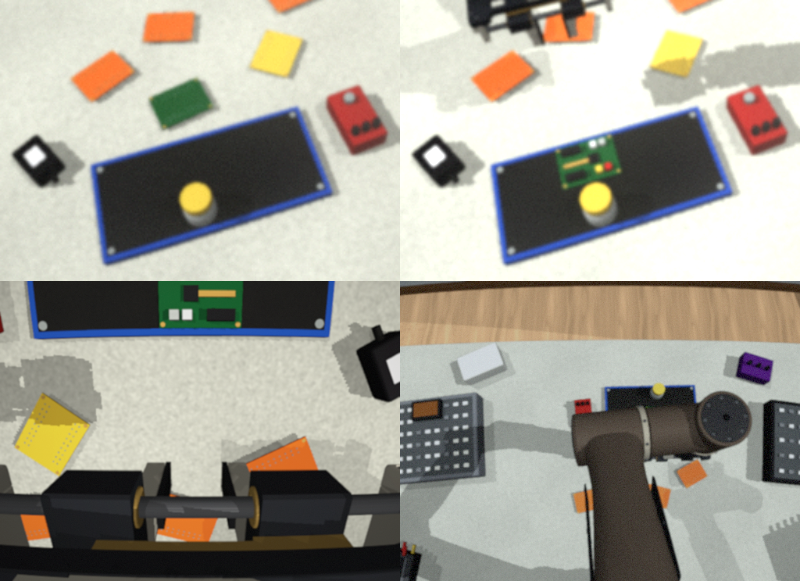

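Before (upper left) and after (upper right): the board lies components up and wholly on the pad, at about (588,160). The pedal, adapter and jar are unchanged and the arm is clear.

```bash
python3 -c "
from rig import hand_in; print(hand_in())"
```

```text
the job is handed in; nothing more can be done
None
```

The green board now lies flat, components up and wholly on the pad. I pushed it square against the pad's near edge with the two fingertips, tipped it up on edge there and toppled it over. Two more pushes took it farther on, and I handed the job in at about 11.5 s.

- **Board position:** the last wrist view put its near edge about 8 mm inside the pad's near edge and parallel to it, with roughly 20 mm or more of clearance to the jar.
- **Bystanders:** the before and after scene pictures show the pedal, adapter, jar and look-alikes in the same places. The arm was clear and touching nothing.
- **Failed check:** an overhead check of the bystanders found nothing because the arm blocked that camera, so I used the scene camera instead.
- **Force:** near upright the fingertips rested briefly on the component blocks with about 30 N. I eased off before pushing on; the readings I saw stayed under the 40 N limit.

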